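Make up two glazing kits

TASK

Make up two glazing kits. On the yellow board stand the blue-lidded jar upright in the middle of the round cork pad and lay the brown tile flat in the middle of the oblong pad, its long side along the pad's; on the white board do the same with the red-lidded jar and the cream tile. Tiles stay coloured side up, and the green-lidded jar, the blue tile, the cup and the phone stay where they are.

Things in the scene. Friction and masses are not known exactly. Their poses are not given: they have to be found in the camera images.
- jar_blue_mid (a point): 50 ml glaze jar with a dark blue lid and white label, upright, 49 mm in diameter, 56 mm high (straight body 45 mm in diameter); point at its centre, half-way up (28 mm above its base); z is its upward axis. Belongs to the yellow board.
- jar_red_mid (a point): 50 ml glaze jar with a rust-red lid and white label, upright, 49 mm in diameter, 56 mm high (straight body 45 mm in diameter); point at its centre, half-way up (28 mm above its base); z is its upward axis. Belongs to the white board.
- jar_green_mid (a point): 50 ml glaze jar with a green lid and white label, upright, 49 mm in diameter, 56 mm high (straight body 45 mm in diameter); point at its centre, half-way up (28 mm above its base); z is its upward axis. Not wanted: stays where it is.
- tile_brown_mid (a point): Brown glazed test tile with a small pale patch, lying flat, coloured side up, 68 x 45 x 10 mm; point at its centre, half-way up (5 mm above its underside); x along its 68 mm side, y along its 45 mm side, z up. Belongs to the yellow board.
- tile_cream_mid (a point): Cream glazed test tile with a small pale patch, lying flat, coloured side up, 68 x 45 x 10 mm; point at its centre, half-way up (5 mm above its underside); x along its 68 mm side, y along its 45 mm side, z up. Belongs to the white board.
- tile_blue_mid (a point): Dark blue glazed test tile with a small pale patch, lying flat, coloured side up, 68 x 45 x 10 mm; point at its centre, half-way up (5 mm above its underside); x along its 68 mm side, y along its 45 mm side, z up. Not wanted: stays where it is.
- board_yellow: Yellow kit board, fixed to the table, 100 x 205 mm, 10 mm high, with two cork pads whose tops are 13 mm above the table. Origin at the centre of its underside; x across its width, y along its length, z up. Round pad for the jar, 64 mm in diameter, centre at x = 0, y = +55 mm; oblong pad for the tile, 56 mm (x) by 80 mm (y), centre at x = 0, y = -48 mm.
- board_white: White kit board, fixed to the table, 100 x 205 mm, 10 mm high, with two cork pads whose tops are 13 mm above the table. Origin at the centre of its underside; x across its width, y along its length, z up. Round pad for the jar, 64 mm in diameter, centre at x = 0, y = +55 mm; oblong pad for the tile, 56 mm (x) by 80 mm (y), centre at x = 0, y = -48 mm.
- cup_mid (a point): Cream unglazed cup, 67 mm in diameter, 64 mm high, a bystander that stays where it is; point at its centre, half-way up (32 mm above its base).
- phone_b_mid (a point): Black phone lying flat, 74 x 150 x 9 mm, a bystander that stays where it is; point at its centre; y along its 150 mm side.
Things that resemble listed ones, but are neither listed nor needed, are in the scene too. Of the things that look like the part that bears jar_red_mid, take the one that is farthest to the robot's left at the start.

How it is judged:
By the outcome, as a careful person would: the job done as asked, in the order asked, and still so for the second after the job is handed in, with the robot touching nothing.
It also fails if it takes over 96 s, if anything falls off the work surface, if the arm or the gripper's body presses on something with over 40 N, if the wrist force passes 120 N, or if a joint passes its speed limit or range.

ROBOT

A 6-joint arm with a two-finger parallel gripper is mounted at the origin on a cart in front of the work surface, level with it; the furniture and walls round the work are solid. World frame = base frame: x ahead of the robot, y to its left, z up, the work surface at z = 0. Lengths are in m, angles in rad, forces in N, time in s.
With the tool pointing down it reaches from about 0.3 to 0.775 m from the base axis. Payload 14.6 kg.
Tool frame: the origin (TCP) lies at the very end of the fingers, on their centre line; the grasp point (between the pads) lies 19 mm behind it; z points along the fingers, y is the line along which they close (so a half turn about z gives the same grasp; the last joint's range is limited). The gripper opens to 94 mm and grips with 3 to 60 N. Pads are 16 mm wide; open, the fingers measure 119 mm over their backs; the gripper's body (75 mm by 177 mm) begins 78 mm behind the grasp point.
Start: joints at [1.162, 0.3, 1.521, -0, 1.321, -0.067], TCP at [0.184, 0.518, 0.175] pointing down, gripper open.
Joint ranges: [-3.03, 3.03], [-0.79, 2.21], [0.23, 2.52], [-1.04, 4.18], [0, 3.07], [-2.55, 2.55]. Speed limits (rad/s): [2.22, 2.22, 2.57, 3.14, 3.14, 3.14].

INTERFACE

Orientations are given as [roll, pitch, yaw] about the fixed x, y, z axes, in that order (R = Rz(yaw) Ry(pitch) Rx(roll)).
In Python, from station import ctrl gives the robot as it stands. The module is installed in compiled form; this text tells all that it offers.
- The arm moves only by the tool play_rows, never from a script. Its argument "commands" is a list of rows, each a list of 7 numbers: the shift along the tool's x, y, z in m, then the turn, a rotation vector about the tool's x, y, z in degrees, then the closure, from -1 (fully open) to 1 (shut). A call has 1 to 20 rows; each row shifts and turns the commanded pose from where the row before left it, along the tool's axes as they then stand; what a row does not reach is not made up. A row lasts 1/12 s, in which the tool goes at most 41.7 mm and 7.16 degrees, less where a joint would pass 70% of its speed; a pose out of reach is approached as far as the arm can. A call is refused whole if a number of a shift passes 0.0417 or a number of a turn 7.16, either way. A call with a gripper value outside its range is refused whole. The fingers move at their own pace and stop on an object; "force" is the grip in N (left out, the last holds). Time passes only in rows, so rows that do not move let the fingers close. It gives the time, the measured TCP pose, the force, the opening and the grip force at its end, in the units of the state.
- ctrl.get_obs(): the state, without advancing time (a new reading comes with each control period).
- ctrl.camera(name): name is "scene" or "top" or "wrist"; returns the picture (420x560x3 uint8, blue, green, red); there is no depth.
- ctrl.camera_model(name): a dict with "fx", "fy", "cx", "cy" (pixels), "rvec" (rotation vector, rad) and "tvec" (3), from world to camera coordinates, as OpenCV has them. Camera axes: x right, y down, z forward; pixel columns grow to the right and rows downward; lengths in m; the calibration is good to about 2 mm. A picture is of the moment at which its call begins: read the wrist's pose just before it. camera_model takes no time and is no camera call; for the wrist camera it gives the pose at the moment of the call.
- ctrl.hand_in(): hands the job in; it is judged then, once.
The state is a dict: "time_s": time; "qpos": joint angles; "joint_vel": joint speeds; "tau": joint torques, N m; "ee_pos": TCP position; "eef_rot": TCP orientation; "force": force on the tool from outside, world axes, zero at the start; "moment": the same for the moment, N m; "grip_width": finger opening in m; "grip_force": force on a finger pad.
Only numpy, scipy, OpenCV 4.12 (cv2) and the standard library are available. Lean on these libraries where they do the work, as an engineer would, in place of code of your own. Each camera call takes 0.05 s, during which the arm holds its last target. There are 200 camera calls.

## Working session

There is one attempt and no reset: what is moved stays moved. The work goes in short steps, Python scripts to look and compute and a tool call to move; the robot and the scene stay as the last step left them, time stands still between calls to the robot, and variables do not carry over. Pictures are saved under pics/ and viewed, at most 14 in all, crops included, and the job is handed in when it is done.

Besides the shell and the picture viewer there is one more tool, called after "Emit:" by a JSON object that holds its "method" and its "body". play_rows: Moves the arm, as the interface text tells. Its arguments: {"type":"object","properties":{"commands":{"type":"array","items":{"type":"array","items":{"type":"number"}}},"force":{"type":"number"}},"required":["commands"]}

```bash
mkdir -p pics; cat > h.py <<'E'
import numpy as np, cv2
from station import ctrl
def snap(n,f):
    m=ctrl.camera_model(n); im=ctrl.camera(n); cv2.imwrite('pics/'+f,im); return im,m
def px2w(m,u,v,z):
    R=cv2.Rodrigues(np.array(m['rvec'],float))[0]; t=np.array(m['tvec'],float).ravel()
    d=R.T@np.array([(u-m['cx'])/m['fx'],(v-m['cy'])/m['fy'],1]); c=-R.T@t
    return c+d*(z-c[2])/d[2]
def w2px(m,p):
    R=cv2.Rodrigues(np.array(m['rvec'],float))[0]; q=R@np.array(p)+np.array(m['tvec']).ravel()
    return m['cx']+m['fx']*q[0]/q[2], m['cy']+m['fy']*q[1]/q[2]
E
python3 - <<'E'
from h import *
for n in('top','scene'):
    im,m=snap(n,n+'0.png'); R=cv2.Rodrigues(np.array(m['rvec'],float))[0]
    print(n,m,-R.T@np.array(m['tvec']).ravel())
    if n=='top': cv2.imwrite('pics/top0.png',cv2.resize(im,(800,600),interpolation=cv2.INTER_CUBIC))
print(ctrl.get_obs())
E
```

```text
top {'fx': 481.0739193028743, 'fy': 481.0739193028743, 'cx': 287.0986985613241, 'cy': 214.15019618461895, 'rvec': array([ 2.06813391, -2.15127807,  0.2187775 ]), 'tvec': array([-0.00864369,  0.51804145,  1.43975356])} [ 0.20721241 -0.02657632  1.51581288]
scene {'fx': 414.8708104507131, 'fy': 414.8708104507131, 'cx': 275.22177981241754, 'cy': 220.05642727763228, 'rvec': array([ 2.08582422, -0.80539646,  0.40418557]), 'tvec': array([-0.42614505,  0.22620153,  0.97178937])} [-0.11802137 -0.76757199  0.75765791]
{'time_s': 0.1, 'qpos': array([ 1.16242823e+00,  3.00416411e-01,  1.52150350e+00, -2.08753383e-05,
        1.32070299e+00, -6.65730570e-02]), 'joint_vel': array([ 1.65313120e-03, -1.33591471e-03, -1.64588141e-03, -1.91788848e-05,
       -8.90472581e-04, -1.05022862e-03]), 'tau': array([ 4.39002915e-04, -5.32646549e+01, -3.53281581e+01,  7.08582276e-02,
        2.36070558e-02, -1.01256637e-04]), 'ee_pos': array([0.18423863, 0.51794592, 0.17464917]), 'eef_rot': array([-3.14056335e+00, -4.83599042e-05,  2.79980277e+00]), 'force': array([ 0.13968909, -0.12629336,  1.36671076]), 'moment': array([-0.02147345, -0.02036421, -0.03292939]), 'grip_force': 0.0, 'grip_width': 0.09391388253685323}
```

View pics/top0.png

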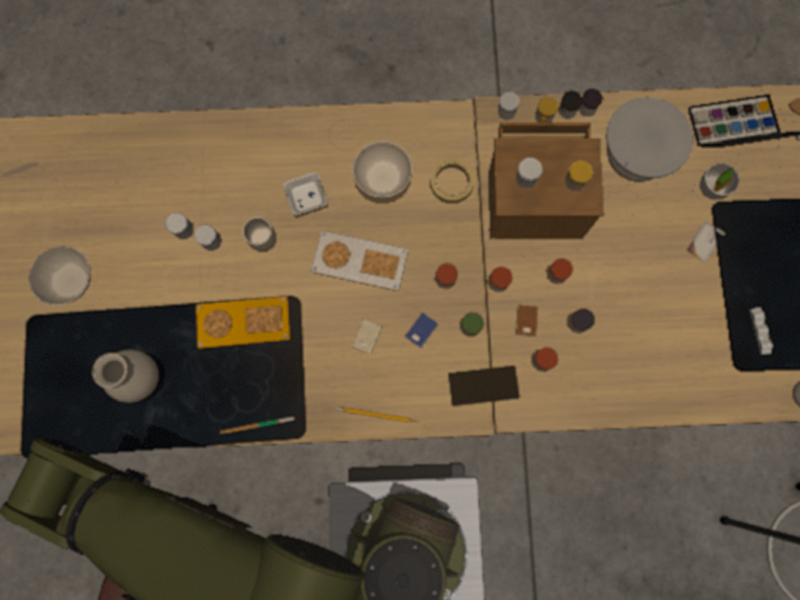

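View pics/scene0.png

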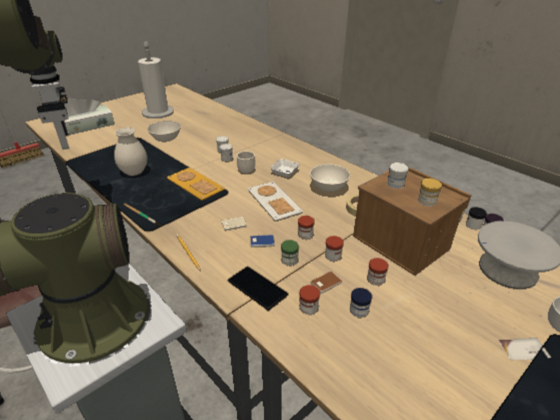

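Top picture (800 px scale): red-lid candidates at (446,275), (501,278), (561,270), (545,358); the leftmost is (446,275). Blue lid (581,320), green (472,323), brown tile (527,320), cream tile (367,336), blue tile (421,330), yellow board with pads at (217,323) and (266,319), white board with pads at (336,255) and (380,264).

```bash
python3 - <<'E'
from h import *
m=ctrl.camera_model('top'); s=1/1.42857
P=dict(red=(446,275,.056),blue=(581,320,.056),green=(472,323,.056),red2=(501,278,.056),red4=(545,358,.056),brown=(527,320,.01),cream=(367,336,.01),btile=(421,330,.01),
 yj=(217,323,.013),yt=(266,319,.013),wj=(336,255,.013),wt=(380,264,.013),vase=(112,372,.15),cup=(259,233,.064),phone=(484,386,.009))
for k,(u,v,z) in P.items(): print(k,px2w(m,u*s,v*s,z).round(3), np.hypot(*px2w(m,u*s,v*s,z)[:2]).round(3))
w=ctrl.camera_model('wrist');o=ctrl.get_obs();R=cv2.Rodrigues(np.array(w['rvec']))[0];print(w,-R.T@w['tvec'])
T=cv2.Rodrigues
from scipy.spatial.transform import Rotation as Ro
Rt=Ro.from_euler('xyz',o['eef_rot']).as_matrix();print('cam in tool',Rt.T@(-R.T@w['tvec']-o['ee_pos']),(R@Rt).round(3))
im=cv2.imread('pics/top0.png')
snap('wrist','w0.png')
E
```

```text
red [ 0.583 -0.11   0.056] 0.593
blue [ 0.471 -0.396  0.056] 0.616
green [ 0.474 -0.161  0.056] 0.501
red2 [ 0.571 -0.23   0.056] 0.616
red4 [ 0.392 -0.312  0.056] 0.501
brown [ 0.484 -0.288  0.01 ] 0.563
cream [0.462 0.069 0.01 ] 0.467
btile [ 0.471 -0.051  0.01 ] 0.474
yj [0.504 0.402 0.013] 0.645
yt [0.509 0.293 0.013] 0.588
wj [0.651 0.135 0.013] 0.665
wt [0.626 0.035 0.013] 0.627
vase [0.386 0.571 0.15 ] 0.689
cup [0.693 0.299 0.064] 0.755
phone [ 0.342 -0.184  0.009] 0.388
{'fx': 355.6244218489559, 'fy': 355.6244218489559, 'cx': 277.61883632933814, 'cy': 209.30553378834895, 'rvec': array([-2.37957651, -1.68066794, -0.22459945]), 'tvec': array([-0.5479632 , -0.02749627,  0.39190695])} [0.11071853 0.54284189 0.38428486]
cam in tool [ 0.07762203 -0.0014019  -0.20963061] [[ 0.001  1.     0.001]
 [-0.964  0.001 -0.265]
 [-0.265 -0.     0.964]]
```

View pics/w0.png

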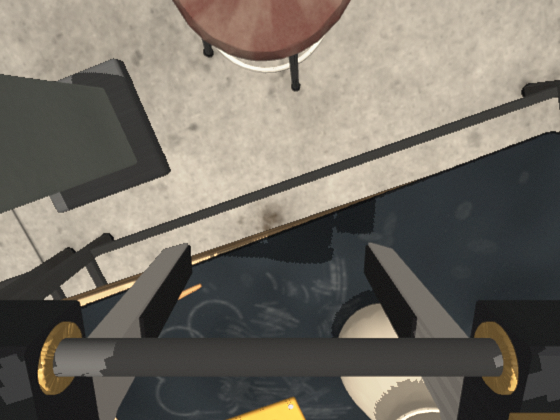

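The wrist picture only shows the left mat and a corner of the yellow board; I'm going to the blue jar for a close view.

Emit:
{"method": "play_rows", "body": {"commands": [[-0.025, -0.0325, 0, 0, 0, 0, -1], [-0.025, -0.0325, 0, 0, 0, 0, -1], [-0.025, -0.0325, 0, 0, 0, 0, -1], [-0.025, -0.0325, 0, 0, 0, 0, -1], [-0.025, -0.0325, 0, 0, 0, 0, -1], [-0.025, -0.0325, 0, 0, 0, 0, -1], [-0.025, -0.0325, 0, 0, 0, 0, -1], [-0.025, -0.0325, 0, 0, 0, 0, -1], [-0.025, -0.0325, 0, 0, 0, 0, -1], [-0.025, -0.0325, 0, 0, 0, 0, -1], [-0.025, -0.0325, 0, 0, 0, 0, -1], [-0.025, -0.0325, 0, 0, 0, 0, -1], [-0.025, -0.0325, 0, 0, 0, 0, -1], [-0.025, -0.0325, 0, 0, 0, 0, -1], [-0.025, -0.0325, 0, 0, 0, 0, -1], [-0.025, -0.0325, 0, 0, 0, 0, -1], [-0.025, -0.0325, 0, 0, 0, 0, -1], [-0.025, -0.0325, 0, 0, 0, 0, -1], [-0.025, -0.0325, 0, 0, 0, 0, -1], [-0.025, -0.0325, 0, 0, 0, 0, -1]]}}

```text
time_s: 1.82
ee_pos: [0.4376, -0.264, 0.1749]
eef_rot: [3.141, -0.0, 2.799]
force: [0.3, 0.6, 0.9]
grip_width: 0.0943
grip_force: 0.0
```

Emit:
{"method": "play_rows", "body": {"commands": [[-0.0203, -0.0247, 0, 0, 0, 0, -1], [-0.0203, -0.0247, 0, 0, 0, 0, -1], [-0.0203, -0.0247, 0, 0, 0, 0, -1], [0, 0, 0, 0, 0, -6.5, -1], [0, 0, 0, 0, 0, -6.5, -1], [0, 0, 0, 0, 0, -6.5, -1], [0, 0, 0, 0, 0, 0, -1], [0, 0, 0, 0, 0, 0, -1]]}}

```text
time_s: 2.48
ee_pos: [0.47, -0.352, 0.1749]
eef_rot: [3.141, -0.0, 3.137]
force: [1.5, 0.0, -0.1]
grip_width: 0.0938
grip_force: 0.0
```

```bash
python3 - <<'E'
from h import *
im,m=snap('wrist','w1.png'); o=ctrl.get_obs(); print(o['time_s'],o['ee_pos'],o['eef_rot'],o['qpos'])
cv2.imwrite('pics/w1.png',cv2.resize(im,(800,600)))
import pickle; pickle.dump(m,open('m1.pkl','wb'))
for p in [(.471,-.396,.056),(.484,-.288,.01)]: print(np.array(w2px(m,p))*1.4286)
E
```

```text
2.5333 [ 0.47003927 -0.3519405   0.1750375 ] [ 3.14142473e+00 -1.74618969e-04  3.13609576e+00] [-7.05077509e-01  3.83392732e-01  1.40988008e+00  1.64467131e-05
  1.34856157e+00 -2.27038055e+00]
[332.26052693 283.16721708]
[482.6404622  285.03221717]
```

View pics/w1.png

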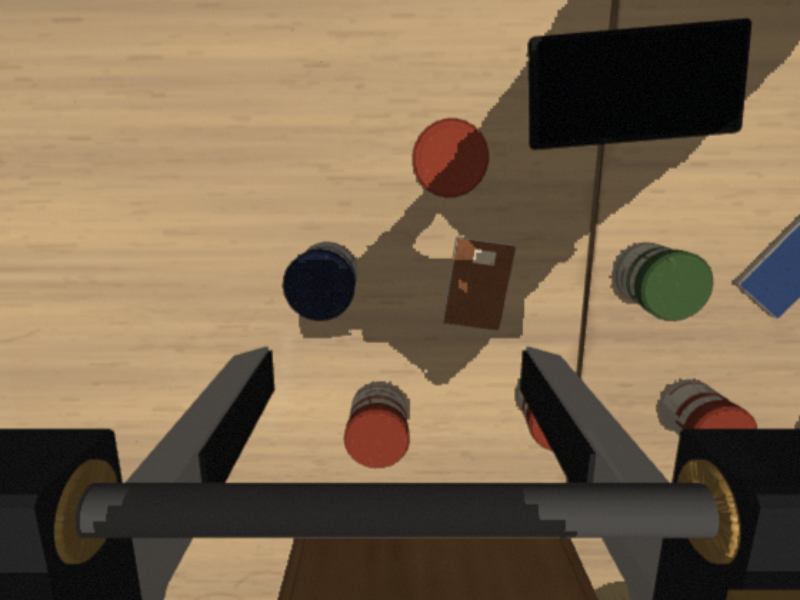

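Blue lid top is centred at (320,284); the brown tile's top corners are (456,237), (515,246), (500,329), (444,322).

```bash
python3 - <<'E'
from h import *
import pickle; m=pickle.load(open('m1.pkl','rb')); f=lambda u,v,z:px2w(m,u/1.42857,v/1.42857,z)
print('blue',f(320,284,.056), 'lid diam', np.linalg.norm(f(284,284,.056)-f(356,284,.056)))
C=np.array([f(*c,.01) for c in [(456,237),(515,246),(500,329),(444,322)]])[:,:2]
print('brown',C.mean(0)); l=(C[2]+C[3]-C[0]-C[1])/2; w=(C[1]+C[2]-C[0]-C[3])/2
print(np.linalg.norm(l),np.linalg.norm(w),np.degrees([np.arctan2(l[1],l[0]),np.arctan2(w[1],w[0])]))
E
```

```text
blue [ 0.47153869 -0.40417444  0.056     ] lid diam 0.047904965429445695
brown [ 0.48353929 -0.29103029]
0.06594189260472798 0.04429376664827674 [-6.73564374 81.69328786]
```

Emit:
{"method": "play_rows", "body": {"commands": [[-0.001, -0.026, 0, 0, 0, 0, -1], [-0.001, -0.026, 0, 0, 0, 0, -1], [0, 0, 0.04, 0, 0, 0, -1], [0, 0, 0.04, 0, 0, 0, -1], [0, 0, 0.03, 0, 0, 0, -1], [0, 0, 0.03, 0, 0, 0, -1], [0, 0, 0.02, 0, 0, 0, -1], [0, 0, 0.008, 0, 0, 0, -1], [0, 0, 0, 0, 0, 0, 1], [0, 0, 0, 0, 0, 0, 1], [0, 0, 0, 0, 0, 0, 1], [0, 0, 0, 0, 0, 0, 1], [0, 0, 0, 0, 0, 0, 1], [0, 0, 0, 0, 0, 0, 1], [0, 0, 0, 0, 0, 0, 1], [0, 0, 0, 0, 0, 0, 1]], "force": 20}}

```text
time_s: 3.87
ee_pos: [0.4721, -0.4041, 0.0074]
eef_rot: [-3.141, 0.0, 3.14]
force: [-0.3, 1.0, 2.9]
grip_width: 0.0445
grip_force: 20.1
```

Emit:
{"method": "play_rows", "body": {"commands": [[0, 0, -0.035, 0, 0, 0, 1], [0, 0, -0.035, 0, 0, 0, 1], [0, 0, -0.04, 0, 0, 0, 1], [0, 0, -0.03, 0, 0, 0, 1], [0.001, 0.039, 0, 0, 0, 0, 1], [0.001, 0.039, 0, 0, 0, 0, 1], [0.001, 0.039, 0, 0, 0, 0, 1], [0.001, 0.039, 0, 0, 0, 0, 1], [0.001, 0.039, 0, 0, 0, 0, 1], [0.001, 0.039, 0, 0, 0, 0, 1], [0.001, 0.039, 0, 0, 0, 0, 1], [0.001, 0.039, 0, 0, 0, 0, 1], [0.001, 0.039, 0, 0, 0, 0, 1], [0.001, 0.039, 0, 0, 0, 0, 1], [0.001, 0.039, 0, 0, 0, 0, 1], [0.001, 0.039, 0, 0, 0, 0, 1], [0.001, 0.039, 0, 0, 0, 0, 1], [0.001, 0.039, 0, 0, 0, 0, 1], [0.001, 0.039, 0, 0, 0, 0, 1], [0.001, 0.039, 0, 0, 0, 0, 1]]}}

```text
time_s: 5.53
ee_pos: [0.4564, 0.222, 0.1474]
eef_rot: [3.141, 0.0, 3.14]
force: [1.4, -1.1, -0.4]
grip_width: 0.0446
grip_force: 20.0
```

Emit:
{"method": "play_rows", "body": {"commands": [[0, 0.02, 0, 0, 0, 0, 1], [0, 0, 0, 0, 0, 0, 1], [0, 0, 0, 0, 0, 0, 1]]}}

```text
time_s: 5.78
ee_pos: [0.4566, 0.2406, 0.1469]
eef_rot: [-3.141, -0.0, -3.141]
force: [-0.6, -1.0, -1.2]
grip_width: 0.0442
grip_force: 20.0
```

```bash
python3 - <<'E'
from h import *
im,m=snap('wrist','w2.png'); o=ctrl.get_obs(); print(o['time_s'],o['ee_pos'],o['eef_rot'],o['qpos'],o['grip_width'])
cv2.imwrite('pics/w2.png',cv2.resize(im,(800,600)))
import pickle; pickle.dump(m,open('m2.pkl','wb'))
for p in [(.504,.402,.013),(.509,.293,.013),(.651,.135,.013),(.626,.035,.013)]: print(np.array(w2px(m,p))*1.4286)
E
```

```text
5.8333 [0.45678092 0.23969369 0.1469676 ] [-3.14121146e+00 -4.03568826e-04  3.14071903e+00] [ 4.12346358e-01  2.49858799e-01  1.65245602e+00 -1.97784896e-04
  1.23980051e+00 -1.15751210e+00] 0.04429091235406287
[623.43921966 341.30118591]
[471.17634447 347.64035222]
[265.03362539 515.32362453]
[134.87656699 487.85847925]
```

View pics/w2.png

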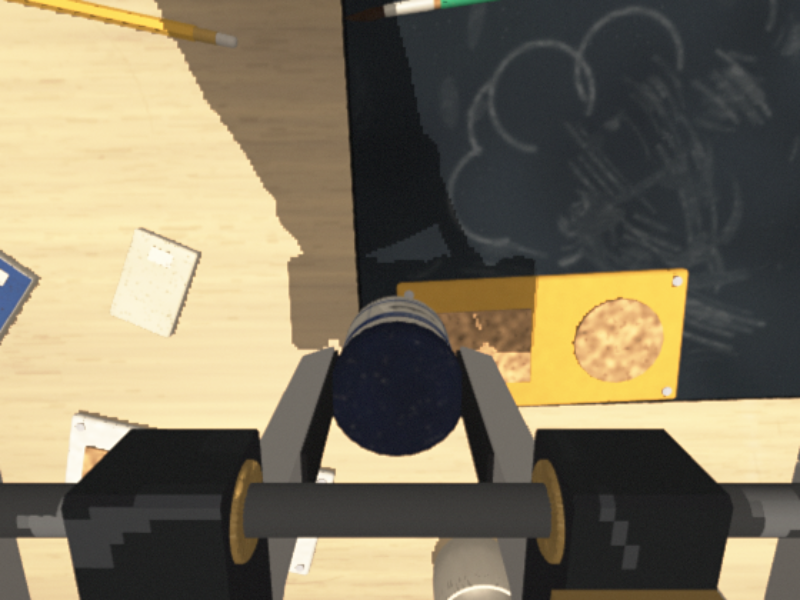

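The round pad on the yellow board is centred at (619,340), the board's top corners are (397,284), (688,269), (678,398), the oblong pad's right edge is at x≈533; the cream tile's corners are (139,229), (200,252), (172,335), (111,311).

```bash
python3 - <<'E'
from h import *
import pickle; m=pickle.load(open('m2.pkl','rb')); f=lambda u,v,z:px2w(m,u/1.42857,v/1.42857,z)[:2]
print('pad',f(619,340,.013), np.linalg.norm(f(574,340,.013)-f(664,340,.013)))
a,b,c=f(397,284,.01),f(688,269,.01),f(678,398,.01); print(a,b,c,np.linalg.norm(b-a),np.linalg.norm(c-b))
y=(b-a)/np.linalg.norm(b-a); print('y dir',np.degrees(np.arctan2(y[1],y[0])), 'x dir',np.degrees(np.arctan2(*(c-b)[::-1])))
cen=(a+c)/2; print('cen',cen,'jarpad',cen+.055*y,'tilepad',cen-.048*y)
C=np.array([f(*c,.01) for c in [(139,229),(200,252),(172,335),(111,311)]])
print('cream',C.mean(0)); l=(C[2]+C[3]-C[0]-C[1])/2; w=(C[1]+C[2]-C[0]-C[3])/2
print(np.linalg.norm(l),np.linalg.norm(w),np.degrees([np.arctan2(l[1],l[0]),np.arctan2(w[1],w[0])]))
E
```

```text
pad [0.50302062 0.39871177] 0.06448022607605845
[0.46267678 0.23954014] [0.45167405 0.44196883] [0.54996289 0.44950789] 0.20272749072575474 0.09857755334736734
y dir 93.11117072172917 x dir 4.386174954465084
cen [0.50631983 0.34452401] jarpad [0.50333479 0.39944295] tilepad [0.50892496 0.29659476]
cream [0.46198942 0.07005097]
0.06534757476486792 0.04406520688793313 [-24.43067484  67.42980316]
```

Emit:
{"method": "play_rows", "body": {"commands": [[-0.0092, 0.032, 0, 0, 0, 0, 1], [-0.0092, 0.032, 0, 0, 0, 0, 1], [-0.0092, 0.032, 0, 0, 0, 0, 1], [-0.0092, 0.032, 0, 0, 0, 0, 1], [-0.0092, 0.031, 0, 0, 0, 0, 1], [0, 0, 0.03, 0, 0, 0, 1], [0, 0, 0.03, 0, 0, 0, 1], [0, 0, 0.03, 0, 0, 0, 1], [0, 0, 0.02, 0, 0, 0, 1], [0, 0, 0.01, 0, 0, 0, 1], [0, 0, 0.004, 0, 0, 0, 1], [0, 0, 0, 0, 0, 0, 1], [0, 0, 0, 0, 0, 0, 1]]}}

```text
time_s: 6.92
ee_pos: [0.5041, 0.3989, 0.0247]
eef_rot: [3.14, 0.002, 3.14]
force: [1.0, -1.0, 0.0]
grip_width: 0.0442
grip_force: 20.0
```

Emit:
{"method": "play_rows", "body": {"commands": [[0.001, 0, 0.003, 0, 0, 0, 1], [0, 0, 0.001, 0, 0, 0, 1], [0, 0, 0, 0, 0, 0, 1], [0, 0, 0, 0, 0, 0, -1], [0, 0, 0, 0, 0, 0, -1], [0, 0, 0, 0, 0, 0, -1], [0, 0, 0, 0, 0, 0, -1], [0, 0, 0, 0, 0, 0, -1], [0, 0, 0, 0, 0, 0, -1]]}}

```text
time_s: 7.67
ee_pos: [0.5022, 0.3989, 0.0192]
eef_rot: [3.142, 0.0, 3.14]
force: [-0.7, -0.4, 0.4]
grip_width: 0.0809
grip_force: 0.0
```

Emit:
{"method": "play_rows", "body": {"commands": [[0, 0, -0.02, 0, 0, 0, -1], [0, 0, -0.03, 0, 0, 0, -1], [0, 0, -0.04, 0, 0, 0, -1], [0.001, -0.04, -0.01, 0, 0, 0, -1], [0.001, -0.04, 0, 0, 0, 0, -1], [0.001, -0.04, 0, 0, 0, 0, -1], [0.001, -0.04, 0, 0, 0, 0, -1], [0.001, -0.04, 0, 0, 0, 0, -1], [0.001, -0.04, 0, 0, 0, 0, -1], [0.001, -0.04, 0, 0, 0, 0, -1], [0.001, -0.04, 0, 0, 0, 0, -1], [0.001, -0.04, 0, 0, 0, 0, -1], [0.001, -0.04, 0, 0, 0, 0, -1], [0.001, -0.04, 0, 0, 0, 0, -1], [0.001, -0.04, 0, 0, 0, 0, -1], [0.001, -0.04, 0, 0, 0, 0, -1], [0.001, -0.04, 0, 0, 0, 0, -1], [0.001, -0.04, 0, 0, 0, 0, -1], [0.001, -0.04, 0, 0, 0, 0, -1], [0.001, -0.04, 0, 0, 0, 0, -1]]}}

```text
time_s: 9.33
ee_pos: [0.4838, -0.2832, 0.1194]
eef_rot: [-3.141, 0.0, 3.14]
force: [1.0, -0.2, 0.5]
grip_width: 0.094
grip_force: 0.0
```

Emit:
{"method": "play_rows", "body": {"commands": [[0.001, -0.009, 0, 0, 0, 0, -1], [0, 0, 0, 0, 0, 4, -1], [0, 0, 0, 0, 0, 3.5, -1], [0, 0, 0, 0, 0, 0, -1], [0, 0, 0, 0, 0, 0, -1]]}}

```text
time_s: 9.75
ee_pos: [0.4832, -0.2898, 0.1192]
eef_rot: [3.142, 0.0, 3.011]
force: [-0.5, 0.0, 1.2]
grip_width: 0.0936
grip_force: 0.0
```

Emit:
{"method": "play_rows", "body": {"commands": [[0, -0.001, 0.035, 0, 0, 0, -1], [0, 0, 0.035, 0, 0, 0, -1], [0, 0, 0.025, 0, 0, 0, -1], [0, 0, 0.015, 0, 0, 0, -1], [0, 0, 0.006, 0, 0, 0, -1], [0, 0, 0, 0, 0, 0, -1], [0, 0, 0, 0, 0, 0, 1], [0, 0, 0, 0, 0, 0, 1], [0, 0, 0, 0, 0, 0, 1], [0, 0, 0, 0, 0, 0, 1], [0, 0, 0, 0, 0, 0, 1], [0, 0, 0, 0, 0, 0, 1], [0, 0, 0, 0, 0, 0, 1], [0, 0, 0, 0, 0, 0, 1]], "force": 20}}

```text
time_s: 10.92
ee_pos: [0.4831, -0.2911, 0.0032]
eef_rot: [-3.142, 0.0, 3.009]
force: [0.1, 0.3, -0.6]
grip_width: 0.0436
grip_force: 0.0
```

Emit:
{"method": "play_rows", "body": {"commands": [[0, 0, 0, 0, 0, 0, 1], [0, 0, 0, 0, 0, 0, 1], [0, 0, 0, 0, 0, 0, 1], [0, 0, 0, 0, 0, 0, 1], [0, 0, 0, 0, 0, 0, 1]]}}

```text
time_s: 11.33
ee_pos: [0.4831, -0.291, 0.0031]
eef_rot: [3.142, -0.0, 3.009]
force: [0.8, 0.1, 0.1]
grip_width: 0.0106
grip_force: 0.0
```

```bash
python3 - <<'E'
from h import *
im,m=snap('wrist','w3.png'); o=ctrl.get_obs(); print(o['time_s'],o['ee_pos'],o['grip_width'],o['grip_force'])
cv2.imwrite('pics/w3.png',cv2.resize(im[100:330,140:420],(800,657))[:600])
E
```

```text
11.3833 [ 0.48304424 -0.29105324  0.00311409] 0.006483149381724878 0.0
```

View pics/w3.png

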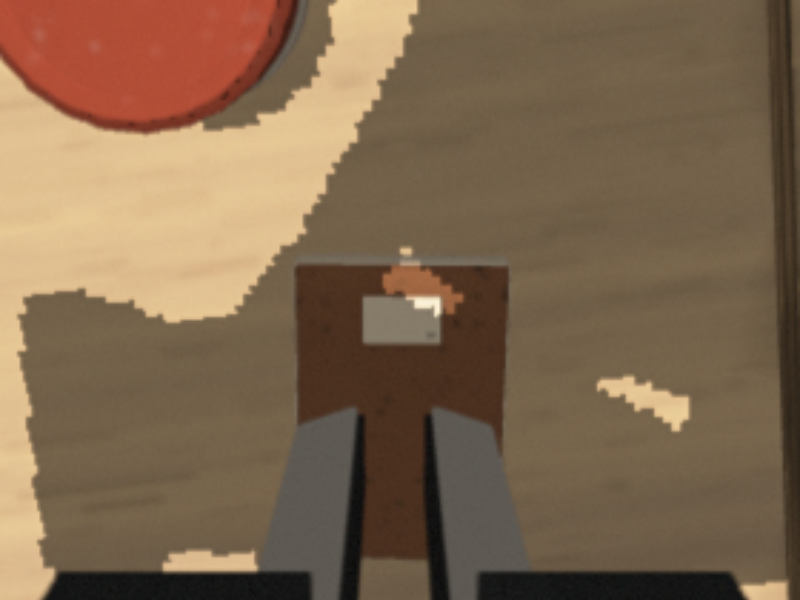

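The fingers closed with their tips above the tile (tile edges at 297 and 507, tips over it, no force). So the tips sit higher than the pose says; I open and feel for the table.

Emit:
{"method": "play_rows", "body": {"commands": [[0, 0, 0, 0, 0, 0, -1], [0, 0, 0, 0, 0, 0, -1], [0, 0, 0, 0, 0, 0, -1], [0, 0, 0, 0, 0, 0, -1], [0, 0, 0, 0, 0, 0, -1], [0, 0, 0, 0, 0, 0, -1], [0, 0, 0, 0, 0, 0, -1], [0, 0, 0, 0, 0, 0, -1], [0, 0, 0, 0, 0, 0, -1], [0, 0, 0.003, 0, 0, 0, -1], [0, 0, 0, 0, 0, 0, -1], [0, 0, 0, 0, 0, 0, -1]]}}

```text
time_s: 12.38
ee_pos: [0.4829, -0.291, -0.0001]
eef_rot: [3.141, -0.0, 3.009]
force: [0.5, -1.2, 0.1]
grip_width: 0.0832
grip_force: 0.0
```

Emit:
{"method": "play_rows", "body": {"commands": [[0, 0, 0.002, 0, 0, 0, -1], [0, 0, 0, 0, 0, 0, -1], [0, 0, 0, 0, 0, 0, -1]]}}

```text
time_s: 12.63
ee_pos: [0.483, -0.291, -0.002]
eef_rot: [3.141, -0.0, 3.009]
force: [-0.4, -0.1, 0.1]
grip_width: 0.0938
grip_force: 0.0
```

Emit:
{"method": "play_rows", "body": {"commands": [[0, 0, 0.002, 0, 0, 0, -1], [0, 0, 0, 0, 0, 0, -1], [0, 0, 0, 0, 0, 0, -1]]}}

```text
time_s: 12.88
ee_pos: [0.483, -0.291, -0.004]
eef_rot: [3.142, -0.0, 3.009]
force: [0.7, -0.2, -0.2]
grip_width: 0.0939
grip_force: 0.0
```

Emit:
{"method": "play_rows", "body": {"commands": [[0, 0, 0.002, 0, 0, 0, -1], [0, 0, 0, 0, 0, 0, -1], [0, 0, 0, 0, 0, 0, -1]]}}

```text
time_s: 13.13
ee_pos: [0.483, -0.291, -0.006]
eef_rot: [3.141, -0.0, 3.009]
force: [-0.3, 0.1, -0.5]
grip_width: 0.0939
grip_force: 0.0
```

Emit:
{"method": "play_rows", "body": {"commands": [[0, 0, 0.001, 0, 0, 0, -1], [0, 0, 0, 0, 0, 0, -1], [0, 0, 0, 0, 0, 0, -1]]}}

```text
time_s: 13.38
ee_pos: [0.4831, -0.2911, -0.0069]
eef_rot: [-3.142, 0.0, 3.009]
force: [-0.9, 0.0, 0.5]
grip_width: 0.0941
grip_force: 0.0
```

Emit:
{"method": "play_rows", "body": {"commands": [[0, 0, 0.001, 0, 0, 0, -1], [0, 0, 0, 0, 0, 0, -1], [0, 0, 0, 0, 0, 0, -1]]}}

```text
time_s: 13.63
ee_pos: [0.483, -0.291, -0.0079]
eef_rot: [3.142, -0.0, 3.009]
force: [0.5, 0.4, -1.1]
grip_width: 0.0938
grip_force: 0.0
```

Emit:
{"method": "play_rows", "body": {"commands": [[0, 0, 0.001, 0, 0, 0, -1], [0, 0, 0, 0, 0, 0, -1], [0, 0, 0, 0, 0, 0, -1]]}}

```text
time_s: 13.88
ee_pos: [0.483, -0.291, -0.0089]
eef_rot: [3.142, -0.0, 3.009]
force: [-0.3, 0.4, 0.7]
grip_width: 0.0936
grip_force: 0.0
```

Emit:
{"method": "play_rows", "body": {"commands": [[0, 0, 0.0015, 0, 0, 0, -1], [0, 0, 0, 0, 0, 0, -1], [0, 0, 0, 0, 0, 0, -1]]}}

```text
time_s: 14.13
ee_pos: [0.483, -0.291, -0.0105]
eef_rot: [3.141, -0.0, 3.009]
force: [0.1, 0.4, -0.1]
grip_width: 0.0944
grip_force: 0.0
```

Emit:
{"method": "play_rows", "body": {"commands": [[0, 0, 0.0015, 0, 0, 0, -1], [0, 0, 0, 0, 0, 0, -1], [0, 0, 0, 0, 0, 0, -1]]}}

```text
time_s: 14.38
ee_pos: [0.483, -0.291, -0.012]
eef_rot: [3.142, -0.0, 3.009]
force: [0.8, -0.5, -0.3]
grip_width: 0.0938
grip_force: 0.0
```

Emit:
{"method": "play_rows", "body": {"commands": [[0, 0, 0, 0, 0, 0, 1], [0, 0, 0, 0, 0, 0, 1], [0, 0, 0, 0, 0, 0, 1], [0, 0, 0, 0, 0, 0, 1], [0, 0, 0, 0, 0, 0, 1], [0, 0, 0, 0, 0, 0, 1], [0, 0, 0, 0, 0, 0, 1], [0, 0, 0, 0, 0, 0, 1], [0, 0, 0, 0, 0, 0, 1], [0, 0, 0, 0, 0, 0, 1]]}}

```text
time_s: 15.22
ee_pos: [0.4831, -0.2911, -0.0119]
eef_rot: [-3.142, -0.0, 3.009]
force: [-0.0, 0.3, -0.2]
grip_width: 0.0307
grip_force: 0.0
```

```bash
python3 - <<'E'
from h import *
im,m=snap('scene','s1.png'); o=ctrl.get_obs(); print(o['time_s'],o['ee_pos'],o['grip_width'],o['qpos'])
u,v=w2px(m,o['ee_pos']);print(u,v)
u=int(u);v=int(v);print(u-60,v-60); a=cv2.resize(im[v-60:v+40,u-70:u+70],(800,571),interpolation=cv2.INTER_CUBIC)
cv2.imwrite('pics/s1.png',a)
print('z0',[w2px(m,(*o['ee_pos'][:2],z)) for z in (0,.01,.02)])
E
```

```text
15.2667 [ 0.48305394 -0.29106777 -0.01184826] 0.026919730366446615 [-6.07228595e-01  5.51813055e-01  1.63913223e+00 -2.77119976e-05
  9.50649963e-01 -2.04566635e+00]
324.7938642870518 286.4156438903419
264 226
z0 [(np.float64(325.1131429948054), np.float64(283.11754785396414)), (np.float64(325.38593426912513), np.float64(280.29965928594004)), (np.float64(325.661817866405), np.float64(277.4498275352038))]
```

View pics/s1.png

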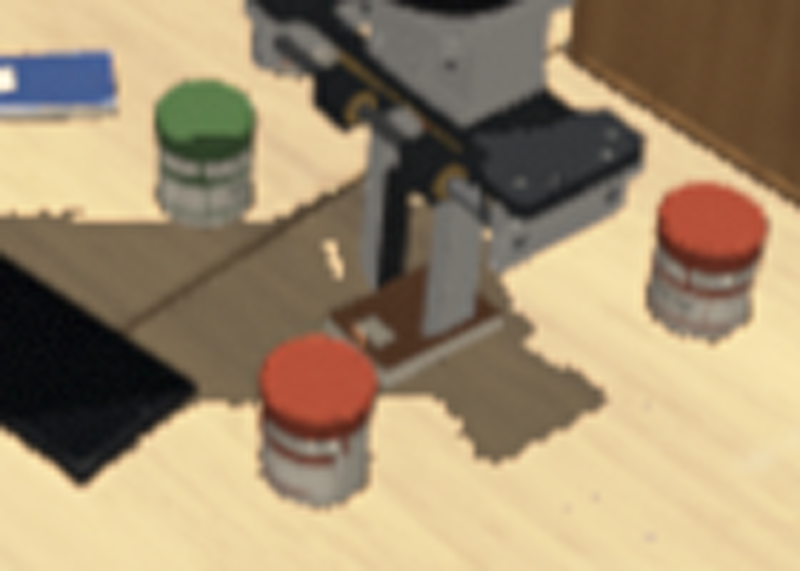

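The scene crop shows both finger tips at (380,285) and (445,335), just at the tile's top surface, though the pose reads z = -0.012. I'll check this with the wrist camera's scale.

```bash
python3 - <<'E'
from h import *
im,m=snap('wrist','w4.png'); o=ctrl.get_obs(); print(o['time_s'],o['ee_pos'],o['grip_width'],o['grip_force'],o['force'],o['tau'])
print(w2px(m,o['ee_pos']))
cv2.imwrite('pics/w4.png',cv2.resize(im[100:310,140:420],(800,600),interpolation=cv2.INTER_CUBIC))
E
```

```text
15.3167 [ 0.48305235 -0.29105871 -0.01186151] 0.022811319132271666 0.0 [-0.63012362 -0.27176669 -0.81440592] [-2.37852262e-03 -6.00379086e+01 -2.83240020e+01 -3.93503637e-02
  5.93934883e-02  1.22324491e-04]
(np.float64(279.72941721599483), np.float64(240.62731040984204))
```

View pics/w4.png

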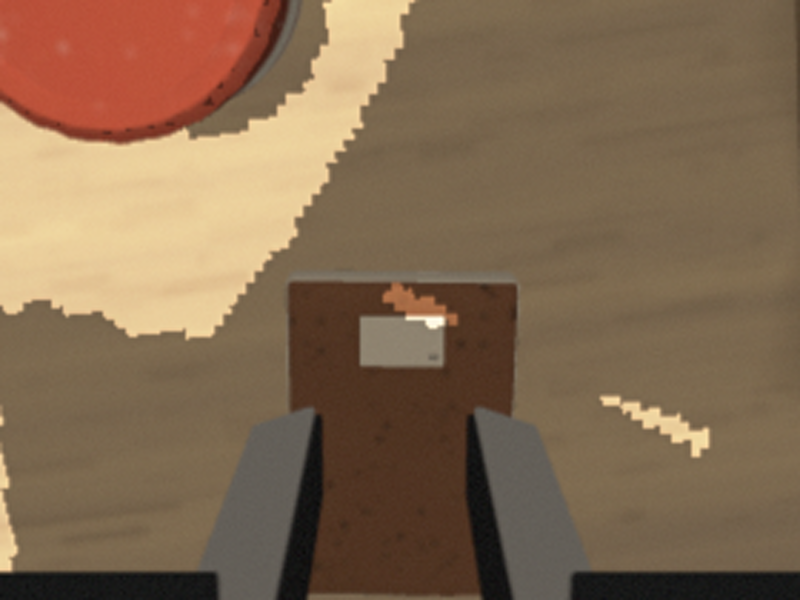

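Tile width in this crop (289–517) puts the camera ~0.195 m above the tile top, and the tips are at crop row ~408. The finger ends are clearly some 2 cm higher than the reported TCP. I'll open and feel down further.

Emit:
{"method": "play_rows", "body": {"commands": [[0, 0, 0, 0, 0, 0, -1], [0, 0, 0, 0, 0, 0, -1], [0, 0, 0, 0, 0, 0, -1], [0, 0, 0, 0, 0, 0, -1], [0, 0, 0, 0, 0, 0, -1], [0, 0, 0, 0, 0, 0, -1], [0, 0, 0, 0, 0, 0, -1], [0, 0, 0, 0, 0, 0, -1], [0, 0, 0, 0, 0, 0, -1], [0, 0, 0.002, 0, 0, 0, -1], [0, 0, 0.002, 0, 0, 0, -1], [0, 0, 0.001, 0, 0, 0, -1], [0, 0, 0, 0, 0, 0, -1]]}}

```text
time_s: 16.4
ee_pos: [0.4829, -0.291, -0.0172]
eef_rot: [3.141, -0.0, 3.009]
force: [0.0, 0.1, 0.0]
grip_width: 0.0938
grip_force: 0.0
```

Emit:
{"method": "play_rows", "body": {"commands": [[0, 0, 0.001, 0, 0, 0, -1], [0, 0, 0.001, 0, 0, 0, -1], [0, 0, 0, 0, 0, 0, -1]]}}

```text
time_s: 16.65
ee_pos: [0.483, -0.291, -0.0191]
eef_rot: [3.141, -0.0, 3.009]
force: [0.1, 0.7, 0.5]
grip_width: 0.0938
grip_force: 0.0
```

Emit:
{"method": "play_rows", "body": {"commands": [[0, 0, 0.001, 0, 0, 0, -1], [0, 0, 0.001, 0, 0, 0, -1], [0, 0, 0, 0, 0, 0, -1]]}}

```text
time_s: 16.9
ee_pos: [0.483, -0.291, -0.021]
eef_rot: [3.142, -0.0, 3.009]
force: [0.3, 1.0, 0.0]
grip_width: 0.0939
grip_force: 0.0
```

Emit:
{"method": "play_rows", "body": {"commands": [[0, 0, 0, 0, 0, 0, 1], [0, 0, 0, 0, 0, 0, 1], [0, 0, 0, 0, 0, 0, 1], [0, 0, 0, 0, 0, 0, 1], [0, 0, 0, 0, 0, 0, 1], [0, 0, 0, 0, 0, 0, 1], [0, 0, 0, 0, 0, 0, 1], [0, 0, 0, 0, 0, 0, 1], [0, 0, 0, 0, 0, 0, 1], [0, 0, 0, 0, 0, 0, 1]], "force": 20}}

```text
time_s: 17.73
ee_pos: [0.4831, -0.291, -0.0208]
eef_rot: [3.142, 0.0, 3.009]
force: [-0.2, 0.2, 0.1]
grip_width: 0.0438
grip_force: 20.0
```

Emit:
{"method": "play_rows", "body": {"commands": [[0, 0, -0.03, 0, 0, 0, 1], [0, 0, -0.04, 0, 0, 0, 1], [0, 0, -0.04, 0, 0, 0, 1], [0, 0, -0.04, 0, 0, 0, 1], [0.0035, 0.039, 0, 0, 0, 0, 1], [0.0035, 0.039, 0, 0, 0, 0, 1], [0.0035, 0.039, 0, 0, 0, 0, 1], [0.0035, 0.039, 0, 0, 0, 0, 1], [0.0035, 0.039, 0, 0, 0, 0, 1], [0.0035, 0.039, 0, 0, 0, 0, 1], [0.0035, 0.039, 0, 0, 0, 0, 1], [0.0035, 0.039, 0, 0, 0, 0, 1], [0.0035, 0.039, 0, 0, 0, 0, 1], [0.0035, 0.039, 0, 0, 0, 0, 1], [0.0035, 0.039, 0, 0, 0, 0, 1], [0.0035, 0.039, 0, 0, 0, 0, 1], [0.0035, 0.039, 0, 0, 0, 0, 1], [0.0035, 0.039, 0, 0, 0, 0, 1], [0.0035, 0.039, 0, 0, 0, 0, 1]]}}

```text
time_s: 19.32
ee_pos: [0.5078, 0.2978, 0.1291]
eef_rot: [-3.142, -0.0, 3.009]
force: [0.5, -1.1, 0.2]
grip_width: 0.0436
grip_force: 20.0
```

Emit:
{"method": "play_rows", "body": {"commands": [[0, 0, 0, 0, 0, 6.6, 1], [0, 0, 0, 0, 0, 6.6, 1], [0, 0, 0, 0, 0, 6.6, 1], [0, 0, 0, 0, 0, 6.6, 1], [0, 0, 0, 0, 0, 6.6, 1], [0, 0, 0, 0, 0, 6.6, 1], [0, 0, 0, 0, 0, 6.6, 1], [0, 0, 0, 0, 0, 6.6, 1], [0, 0, 0, 0, 0, 6.6, 1], [0, 0, 0, 0, 0, 6.6, 1], [0, 0, 0, 0, 0, 6.6, 1], [0, 0, 0, 0, 0, 6.4, 1], [0, 0, 0, 0, 0, 0, 1], [0, 0, 0, 0, 0, 0, 1]]}}

```text
time_s: 20.48
ee_pos: [0.5082, 0.2957, 0.129]
eef_rot: [-3.141, 0.0, 1.634]
force: [-0.3, -0.2, -0.8]
grip_width: 0.0438
grip_force: 20.0
```

```bash
python3 - <<'E'
from h import *
im,m=snap('wrist','w5.png'); o=ctrl.get_obs(); print(o['time_s'],o['ee_pos'],o['eef_rot'],o['grip_width'],o['grip_force'])
cv2.imwrite('pics/w5.png',cv2.resize(im,(800,600)))
import pickle; pickle.dump(m,open('m5.pkl','wb'))
E
```

```text
20.5333 [0.50816341 0.29574652 0.12906282] [-3.14145361e+00  7.49481166e-05  1.63451136e+00] 0.044081770940289776 19.999994337558746
```

View pics/w5.png

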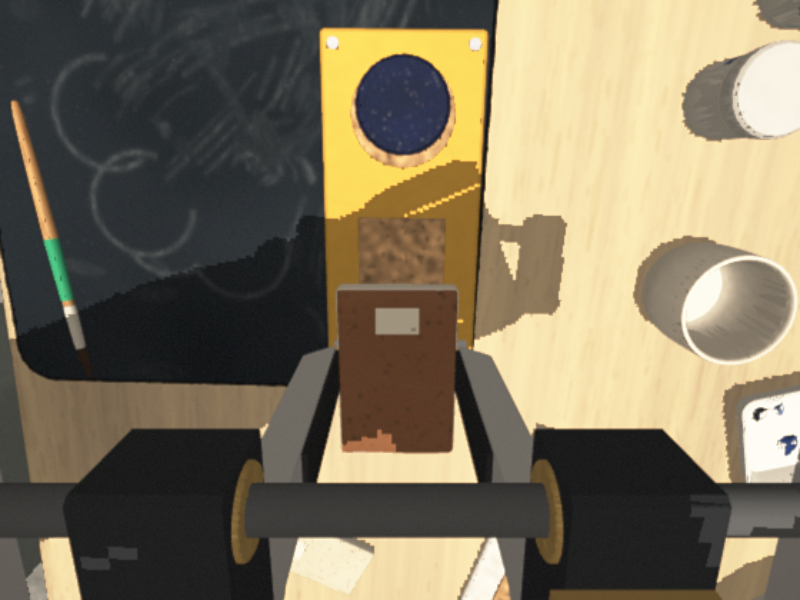

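Wrist view: held tile spans (338–458, 289) to (342–453, 452); board top corners (320,29), (488,30); oblong pad upper edge at v=218 from u=358 to 446; blue lid centre (403,104), round pad edges 352, 455, bottom 167.

```bash
python3 - <<'E'
from h import *
import pickle; m=pickle.load(open('m5.pkl','rb')); f=lambda u,v,z:px2w(m,u/1.42857,v/1.42857,z)
for b in (0,.006):
  g=lambda u,v,z:f(u,v,z-b)[:2]
  print('bias',b,'corners',g(320,29,.01),g(488,30,.01),np.linalg.norm(g(320,29,.01)-g(488,30,.01)))
  a,c=g(320,29,.01),g(488,30,.01); x=(c-a)/np.linalg.norm(c-a); yv=np.array([-x[1],x[0]]); cen=(a+c)/2-.1025*yv
  print('ang',np.degrees(np.arctan2(x[1],x[0])),'jarpad',cen+.055*yv,'tilepad',cen-.048*yv)
  print('lid',g(403,104,.069),'lid diam',np.linalg.norm(g(356,104,.069)-g(450,104,.069)),'pad bottom',g(403,167,.013)+.032*yv,'padlr',g(352,115,.013),g(455,115,.013))
  e=(g(358,218,.013)+g(446,218,.013))/2; print('tilepad from edge',e-.04*yv, np.linalg.norm(g(358,218,.013)-g(446,218,.013)))
  h=.2096+.129-.182+b
  print('tile',[f(397.5,289,.3386-.182)[:2],f(397.5,452,.3386-.182)[:2]])
E
```

```text
bias 0 corners [0.45273326 0.44189375] [0.55092828 0.44762502] 0.09836213470357431
ang 3.3403478339495662 jarpad [0.50459845 0.39734009] tilepad [0.51059996 0.29451508]
lid [0.50368545 0.39808639] lid diam 0.04680462072733836 pad bottom [0.50456435 0.39896057] padlr [0.47361462 0.39541318] [0.53576004 0.39938083]
tilepad from edge [0.51023239 0.29566981] 0.05605008139379042
tile [array([0.50551815, 0.32531052]), array([0.50989609, 0.25728518])]
bias 0.006 corners [0.45182799 0.44317837] [0.5518156  0.44901427] 0.10015778220549473
ang 3.3403478339495583 jarpad [0.50458948 0.39867703] tilepad [0.51059099 0.29585202]
lid [0.50371579 0.39867738] lid diam 0.04784600191486602 pad bottom [0.50464001 0.39887749] padlr [0.47308572 0.3958533 ] [0.53637609 0.39989405]
tilepad from edge [0.51033519 0.29500798] 0.05708272798671744
tile [array([0.50551815, 0.32531052]), array([0.50989609, 0.25728518])]
```

Emit:
{"method": "play_rows", "body": {"commands": [[0.004, 0.003, 0.01, 0, 0, 0, 1], [0, 0, 0.035, 0, 0, 0, 1], [0, 0, 0.035, 0, 0, 0, 1], [0, 0, 0.03, 0, 0, 0, 1], [0, 0, 0.015, 0, 0, 0, 1], [0, 0, 0.006, 0, 0, 0, 1], [0, 0, 0.003, 0, 0, 0, 1], [0, 0, 0, 0, 0, 0, 1], [0, 0, 0, 0, 0, 0, 1], [0, 0, 0, 0, 0, 0, 1]]}}

```text
time_s: 21.37
ee_pos: [0.5117, 0.3003, -0.0036]
eef_rot: [3.14, -0.001, 1.631]
force: [0.9, 0.2, -0.3]
grip_width: 0.0437
grip_force: 20.0
```

Emit:
{"method": "play_rows", "body": {"commands": [[0, -0.001, 0.002, 0, 0, 0, 1], [0, 0, 0.001, 0, 0, 0, 1], [0, 0, 0, 0, 0, 0, 1], [0, 0, 0, 0, 0, 0, 1]]}}

```text
time_s: 21.7
ee_pos: [0.51, 0.2999, -0.0077]
eef_rot: [3.141, -0.0, 1.63]
force: [0.4, -0.3, -0.4]
grip_width: 0.0435
grip_force: 20.0
```

Emit:
{"method": "play_rows", "body": {"commands": [[0, 0, 0, 0, 0, 0, -1], [0, 0, 0, 0, 0, 0, -1], [0, 0, 0, 0, 0, 0, -1], [0, 0, 0, 0, 0, 0, -1], [0, 0, 0, 0, 0, 0, -1], [0, 0, 0, 0, 0, 0, -1], [0, 0, -0.025, 0, 0, 0, -1], [0, 0, -0.035, 0, 0, 0, -1], [0, 0, -0.035, 0, 0, 0, -1], [0, 0, -0.035, 0, 0, 0, -1]]}}

```text
time_s: 22.53
ee_pos: [0.5097, 0.2997, 0.1237]
eef_rot: [-3.141, 0.0, 1.63]
force: [0.9, -0.9, 0.0]
grip_width: 0.094
grip_force: 0.0
```

Emit:
{"method": "play_rows", "body": {"commands": [[-0.0386, 0.0036, 0, 0, 0, 0, -1], [-0.0386, 0.0036, 0, 0, 0, 0, -1], [-0.0386, 0.0036, 0, 0, 0, 0, -1], [-0.0386, 0.0036, 0, 0, 0, 0, -1], [-0.0386, 0.0036, 0, 0, 0, 0, -1], [-0.0386, 0.0036, 0, 0, 0, 0, -1], [-0.0386, 0.0036, 0, 0, 0, 0, -1], [-0.0386, 0.0036, 0, 0, 0, 0, -1], [-0.0386, 0.0036, 0, 0, 0, 0, -1], [-0.0386, 0.0036, 0, 0, 0, 0, -1], [-0.0386, 0.0036, 0, 0, 0, 0, -1], [-0.0386, 0.0036, 0, 0, 0, 0, -1], [0, 0, 0, 0, 0, 0, -1], [0, 0, 0, 0, 0, 0, -1]]}}

```text
time_s: 23.7
ee_pos: [0.5805, -0.1615, 0.1217]
eef_rot: [-3.141, -0.0, 1.628]
force: [0.1, 0.0, 0.2]
grip_width: 0.094
grip_force: 0.0
```

```bash
python3 - <<'E'
from h import *
im,m=snap('wrist','w6.png'); o=ctrl.get_obs(); print(o['time_s'],o['ee_pos'],o['eef_rot'],o['grip_width'],o['grip_force'])
cv2.imwrite('pics/w6.png',cv2.resize(im,(800,600)))
import pickle; pickle.dump(m,open('m6.pkl','wb'))
print(np.array(w2px(m,(.583,-.11,.056)))*1.43)
E
```

```text
23.75 [ 0.58049081 -0.16012245  0.12186115] [-3.14117147e+00 -3.45934056e-04  1.62929270e+00] 0.09390333642760627 0.0
[409.40614944 207.12741084]
```

View pics/w6.png

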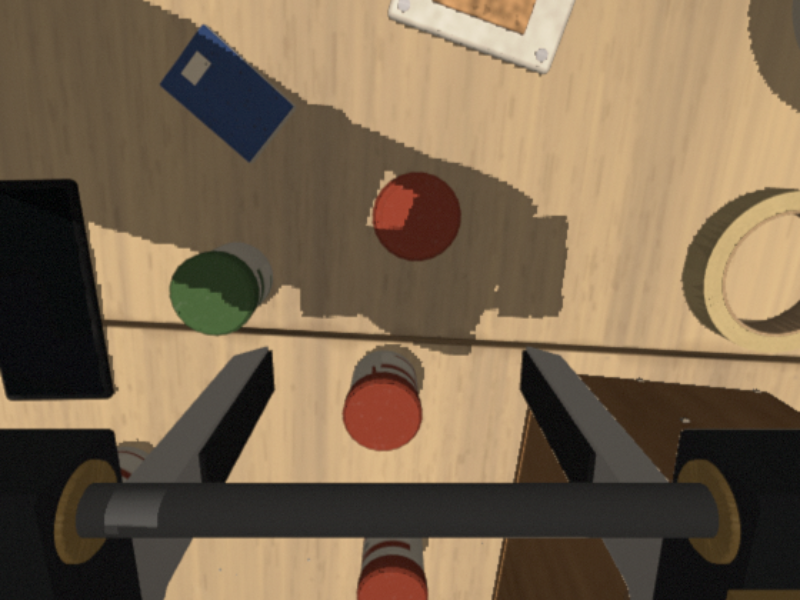

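Red jar lid centre at (417,216) (edges 373–461); near end of the white board at (389,14)–(545,73).

```bash
python3 - <<'E'
from h import *
import pickle; m=pickle.load(open('m6.pkl','rb'))
for b in (0,.006):
  f=lambda u,v,z:px2w(m,u/1.42857,v/1.42857,z-b)[:2]
  print('red',f(417,216,.056),np.linalg.norm(f(373,216,.056)-f(461,216,.056)))
  a,c=f(389,16,.01),f(546,73,.01); print(a,c,np.linalg.norm(a-c),np.degrees(np.arctan2(*(c-a)[::-1])))
  x=(c-a)/np.linalg.norm(c-a); yv=np.array([-x[1],x[0]]); cen=(a+c)/2+.1025*yv; print('jar',cen+.055*yv,'tile',cen-.048*yv)
E
```

```text
red [ 0.58760669 -0.1145685 ] 0.04734193411602207
[ 0.5660985  -0.00761505] [ 0.65930575 -0.03228117] 0.09641581791259918 -14.822807108108197
jar [0.65299544 0.13231055] tile [0.62664489 0.03273822]
red [ 0.58787773 -0.11519576] 0.0483734224098089
[ 0.5659292  -0.00615577] [ 0.66087659 -0.03128239] 0.09821584990625136 -14.822807108108192
jar [0.65369621 0.13353958] tile [0.62734566 0.03396725]
```

Emit:
{"method": "play_rows", "body": {"commands": [[0.0223, 0.005, 0, 0, 0, 0, -1], [0.0223, 0.005, 0, 0, 0, 0, -1], [0, 0, 0.04, 0, 0, 0, -1], [0, 0, 0.035, 0, 0, 0, -1], [0, 0, 0.03, 0, 0, 0, -1], [0, 0, 0.015, 0, 0, 0, -1], [0, 0, 0.008, 0, 0, 0, -1], [0, 0, 0, 0, 0, 0, -1], [0, 0, 0, 0, 0, 0, 1], [0, 0, 0, 0, 0, 0, 1], [0, 0, 0, 0, 0, 0, 1], [0, 0, 0, 0, 0, 0, 1], [0, 0, 0, 0, 0, 0, 1], [0, 0, 0, 0, 0, 0, 1], [0, 0, 0, 0, 0, 0, 1], [0, 0, 0, 0, 0, 0, 1]], "force": 20}}

```text
time_s: 25.08
ee_pos: [0.588, -0.1149, -0.0058]
eef_rot: [3.142, 0.0, 1.63]
force: [-0.3, -0.4, 0.9]
grip_width: 0.0444
grip_force: 20.1
```

Emit:
{"method": "play_rows", "body": {"commands": [[0, 0, -0.03, 0, 0, 0, 1], [0, 0, -0.04, 0, 0, 0, 1], [0, 0, -0.04, 0, 0, 0, 1], [0, 0, -0.03, 0, 0, 0, 1], [0.031, 0.023, 0, 0, 0, 0, 1], [0.031, 0.023, 0, 0, 0, 0, 1], [0, 0, 0, 0, 0, 6, 1], [0, 0, 0, 0, 0, 6, 1], [0, 0, 0, 0, 0, 6, 1], [0, 0, 0, 0, 0, 0, 1], [0, 0, 0, 0, 0, 0, 1]]}}

```text
time_s: 26.0
ee_pos: [0.6302, -0.0502, 0.134]
eef_rot: [-3.141, 0.0, 1.32]
force: [-0.6, 0.0, -1.6]
grip_width: 0.0443
grip_force: 20.0
```

```bash
python3 - <<'E'
from h import *
im,m=snap('wrist','w7.png'); o=ctrl.get_obs(); print(o['time_s'],o['ee_pos'],o['eef_rot'],o['grip_width'],o['grip_force'])
cv2.imwrite('pics/w7.png',cv2.resize(im,(800,600)))
import pickle; pickle.dump(m,open('m7.pkl','wb'))
E
```

```text
26.05 [ 0.63015867 -0.05027061  0.13406058] [-3.14136128e+00  2.54800083e-05  1.31983948e+00] 0.044595263196939315 20.000080168247223
```

View pics/w7.png

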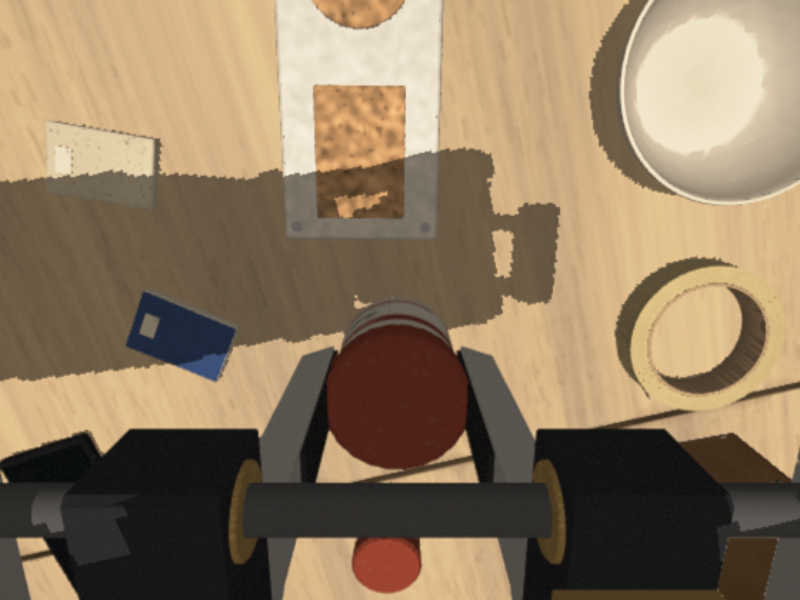

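Oblong pad corners (313,85), (405,85), (405,217), (317,218); board end (286,237)–(437,238); round pad's near edge at (359,29); cream tile corners (47,121), (160,138), (154,208), (47,192).

```bash
python3 - <<'E'
from h import *
import pickle; m=pickle.load(open('m7.pkl','rb'))
b=.006
f=lambda u,v,z:px2w(m,u/1.42857,v/1.42857,z-b)[:2]
P=np.array([f(*p,.013) for p in [(313,85),(405,85),(405,217),(317,218)]]); c=P.mean(0)
l=(P[0]+P[1]-P[2]-P[3])/2; w=(P[1]+P[2]-P[0]-P[3])/2
an=lambda v:np.degrees(np.arctan2(v[1],v[0]))
print('pad',c,np.linalg.norm(l),np.linalg.norm(w),an(l),an(w))
y=l/np.linalg.norm(l); print('jarpad',c+.103*y, 'from near edge',f(359,29,.013)+.032*y)
e=(f(286,237,.01)+f(437,238,.01))/2; print('from end',e+.1575*y,e+.0545*y,an(f(437,238,.01)-f(286,237,.01)))
C=np.array([f(*q,.01) for q in [(47,121),(160,138),(154,208),(47,192)]])
print('cream',C.mean(0)); l=(C[1]+C[2]-C[0]-C[3])/2; w=(C[0]+C[1]-C[2]-C[3])/2
print(np.linalg.norm(l),np.linalg.norm(w),an(l),an(w))
m=pickle.load(open('m2.pkl','rb'))
C=np.array([f(*q,.01) for q in [(139,229),(200,252),(172,335),(111,311)]]);print('cream w2',C.mean(0))
E
```

```text
pad [0.62650805 0.03243899] 0.08105335416544954 0.057296658634868554 75.4352689952059 -14.036913761117246
jarpad [0.65240984 0.132129  ] from near edge [0.65308216 0.13270868]
from end [0.65243351 0.13244426] [0.62653172 0.03275425] -14.74054446022596
cream [0.46279909 0.06671886]
0.070293753507703 0.04493920622723603 -22.799415200793387 64.42340936102312
cream w2 [0.46343272 0.06711772]
```

Emit:
{"method": "play_rows", "body": {"commands": [[0.0365, -0.0047, 0, 0, 0, 0, 1], [0.0365, -0.0047, 0, 0, 0, 0, 1], [0.0365, -0.0047, 0, 0, 0, 0, 1], [0.0365, -0.0047, 0, 0, 0, 0, 1], [0.0365, -0.0047, 0, 0, 0, 0, 1], [0, 0, 0.03, 0, 0, 0, 1], [0, 0, 0.035, 0, 0, 0, 1], [0, 0, 0.03, 0, 0, 0, 1], [0, 0, 0.02, 0, 0, 0, 1], [0, 0, 0.008, 0, 0, 0, 1], [0, 0, 0.002, 0, 0, 0, 1], [0, 0, 0, 0, 0, 0, 1], [0, 0, 0, 0, 0, 0, 1], [0, 0, 0, 0, 0, 0, 1]]}}

```text
time_s: 27.22
ee_pos: [0.6544, 0.1324, 0.0109]
eef_rot: [3.139, -0.001, 1.317]
force: [-0.2, 0.3, -0.4]
grip_width: 0.0444
grip_force: 20.0
```

Emit:
{"method": "play_rows", "body": {"commands": [[0, -0.001, 0.001, 0, 0, 0, 1], [0, 0, 0.001, 0, 0, 0, 1], [0, 0, 0, 0, 0, 0, 1], [0, 0, 0, 0, 0, 0, 1], [0, 0, 0, 0, 0, 0, 1]]}}

```text
time_s: 27.63
ee_pos: [0.6526, 0.1326, 0.0073]
eef_rot: [3.141, -0.0, 1.316]
force: [0.4, -0.4, -1.2]
grip_width: 0.0445
grip_force: 20.0
```

Emit:
{"method": "play_rows", "body": {"commands": [[0, 0, 0, 0, 0, 0, -1], [0, 0, 0, 0, 0, 0, -1], [0, 0, 0, 0, 0, 0, -1], [0, 0, 0, 0, 0, 0, -1], [0, 0, 0, 0, 0, 0, -1], [0, 0, 0, 0, 0, 0, -1], [0, 0, 0, 0, 0, 0, -1], [0, 0, -0.02, 0, 0, 0, -1], [0, 0, -0.03, 0, 0, 0, -1], [0, 0, -0.035, 0, 0, 0, -1], [0, 0, -0.035, 0, 0, 0, -1], [-0.0223, -0.0334, 0, 0, 0, 0, -1], [-0.0223, -0.0334, 0, 0, 0, 0, -1], [-0.0223, -0.0334, 0, 0, 0, 0, -1], [-0.0223, -0.0334, 0, 0, 0, 0, -1], [-0.0223, -0.0334, 0, 0, 0, 0, -1]]}}

```text
time_s: 28.97
ee_pos: [0.4608, 0.0663, 0.127]
eef_rot: [3.141, -0.0, 1.316]
force: [0.2, 0.0, 0.5]
grip_width: 0.0943
grip_force: 0.0
```

Emit:
{"method": "play_rows", "body": {"commands": [[0, 0, 0, 0, 0, -6.7, -1], [0, 0, 0, 0, 0, -6.7, -1], [0, 0, 0, 0, 0, -6.7, -1], [0, 0, 0, 0, 0, -6.7, -1], [0, 0, 0, 0, 0, -6.7, -1], [0, 0, 0, 0, 0, -6.7, -1], [0, 0, 0, 0, 0, -6.7, -1], [0, 0, 0, 0, 0, -6.7, -1], [0, 0, 0, 0, 0, -6.7, -1], [0, 0, 0, 0, 0, -6.7, -1], [0, 0, 0, 0, 0, -6.7, -1], [0, 0, 0, 0, 0, -6.9, -1], [0, 0, 0, 0, 0, 0, -1], [0, 0, 0, 0, 0, 0, -1]]}}

```text
time_s: 30.13
ee_pos: [0.4628, 0.0667, 0.1272]
eef_rot: [3.141, 0.0, 2.719]
force: [-0.3, 0.2, -0.1]
grip_width: 0.0938
grip_force: 0.0
```

Emit:
{"method": "play_rows", "body": {"commands": [[0, 0, 0.04, 0, 0, 0, -1], [0, 0, 0.04, 0, 0, 0, -1], [0, 0, 0.03, 0, 0, 0, -1], [0, 0, 0.02, 0, 0, 0, -1], [0, 0, 0.01, 0, 0, 0, -1], [0, 0, 0.005, 0, 0, 0, -1], [0, 0, 0.003, 0, 0, 0, -1], [0, 0, 0, 0, 0, 0, -1], [0, 0, 0, 0, 0, 0, -1], [0, 0, 0, 0, 0, 0, 1], [0, 0, 0, 0, 0, 0, 1], [0, 0, 0, 0, 0, 0, 1], [0, 0, 0, 0, 0, 0, 1], [0, 0, 0, 0, 0, 0, 1], [0, 0, 0, 0, 0, 0, 1], [0, 0, 0, 0, 0, 0, 1], [0, 0, 0, 0, 0, 0, 1], [0, 0, 0, 0, 0, 0, 1], [0, 0, 0, 0, 0, 0, 1]], "force": 20}}

```text
time_s: 31.72
ee_pos: [0.4634, 0.0668, -0.0203]
eef_rot: [3.141, 0.001, 2.723]
force: [-0.3, -0.1, 6.7]
grip_width: 0.0308
grip_force: 3.4
```

Emit:
{"method": "play_rows", "body": {"commands": [[0, 0, -0.004, 0, 0, 0, -1], [0, 0, 0, 0, 0, 0, -1], [0, 0, 0, 0, 0, 0, -1], [0, 0, 0, 0, 0, 0, -1], [0, 0, 0, 0, 0, 0, -1], [0, 0, 0, 0, 0, 0, -1], [0, 0, 0, 0, 0, 0, -1], [0, 0, 0, 0, 0, 0, -1], [0, 0, 0, 0, 0, 0, -1], [0, 0, -0.03, 0, 0, 0, -1], [0, 0, -0.04, 0, 0, 0, -1], [0, 0, -0.03, 0, 0, 0, -1], [0, 0, 0, 0, 0, 0, -1], [0, 0, 0, 0, 0, 0, -1]]}}

```text
time_s: 32.88
ee_pos: [0.4636, 0.0668, 0.0844]
eef_rot: [3.14, 0.003, 2.723]
force: [-0.2, -0.2, -1.0]
grip_width: 0.0942
grip_force: 0.0
```

```bash
python3 - <<'E'
from h import *
im,m=snap('wrist','w8.png'); o=ctrl.get_obs(); print(o['time_s'],o['ee_pos'],o['eef_rot'],o['force'])
cv2.imwrite('pics/w8.png',cv2.resize(im,(800,600)))
import pickle; pickle.dump(m,open('m8.pkl','wb'))
E
```

```text
32.9333 [0.46272506 0.06672834 0.0829945 ] [3.14138421e+00 4.03581564e-04 2.72297998e+00] [-0.60117232 -1.18260059  0.96497572]
```

View pics/w8.png

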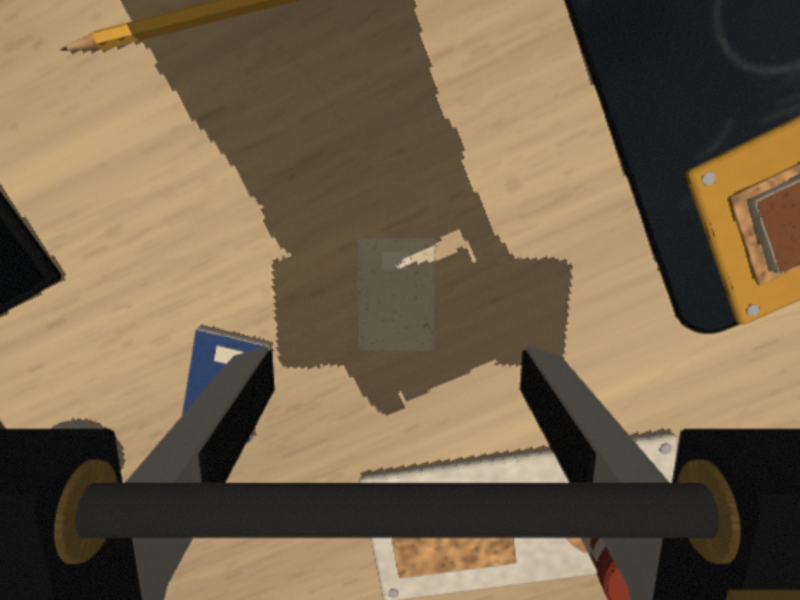

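The cream tile is flat and still aligned with the tool: corners (358,238), (435,240), (434,351), (358,350).

```bash
python3 - <<'E'
from h import *
import pickle; m=pickle.load(open('m8.pkl','rb')); an=lambda v:np.degrees(np.arctan2(v[1],v[0]))
for b in (0,.006,.012):
  f=lambda u,v,z:px2w(m,u/1.42857,v/1.42857,z-b)[:2]
  C=np.array([f(*q,.01) for q in [(358,238),(435,240),(434,351),(358,350)]])
  l=(C[2]+C[3]-C[0]-C[1])/2; w=(C[1]+C[2]-C[0]-C[3])/2
  print(b,C.mean(0),np.linalg.norm(l),np.linalg.norm(w),an(l),an(w))
E
```

```text
0 [0.46214325 0.06562694] 0.0668370527338429 0.044286519781921746 -24.207915261659394 64.90022743618984
0.006 [0.46363702 0.0649644 ] 0.06825023386904011 0.04522289970502484 -24.2079152616594 64.90022743618978
0.012 [0.4651308  0.06430186] 0.06966341500423742 0.04615927962812789 -24.20791526165938 64.90022743618981
```

Emit:
{"method": "play_rows", "body": {"commands": [[-0.0015, -0.001, 0.035, 0, 0, 0, -1], [0, 0, 0.035, 0, 0, 0, -1], [0, 0, 0.02, 0, 0, 0, -1], [0, 0, 0.01, 0, 0, 0, -1], [0, 0, 0.005, 0, 0, 0, -1], [0, 0, 0.002, 0, 0, 0, -1], [0, 0, 0.001, 0, 0, 0, -1], [0, 0, 0.001, 0, 0, 0, -1], [0, 0, 0, 0, 0, 0, -1], [0, 0, 0, 0, 0, 0, -1]]}}

```text
time_s: 33.77
ee_pos: [0.4642, 0.0652, -0.0252]
eef_rot: [3.141, 0.001, 2.723]
force: [-1.1, -0.3, -0.9]
grip_width: 0.0943
grip_force: 0.0
```

Emit:
{"method": "play_rows", "body": {"commands": [[0, 0, 0, 0, 0, 0, 1], [0, 0, 0, 0, 0, 0, 1], [0, 0, 0, 0, 0, 0, 1], [0, 0, 0, 0, 0, 0, 1], [0, 0, 0, 0, 0, 0, 1], [0, 0, 0, 0, 0, 0, 1], [0, 0, 0, 0, 0, 0, 1], [0, 0, 0, 0, 0, 0, 1], [0, 0, 0, 0, 0, 0, 1], [0, 0, 0, 0, 0, 0, 1]], "force": 20}}

```text
time_s: 34.6
ee_pos: [0.4638, 0.0652, -0.0259]
eef_rot: [3.142, 0.0, 2.723]
force: [-0.9, 0.2, 0.2]
grip_width: 0.0448
grip_force: 20.0
```

Emit:
{"method": "play_rows", "body": {"commands": [[0, 0, -0.03, 0, 0, 0, 1], [0, 0, -0.04, 0, 0, 0, 1], [0, 0, -0.04, 0, 0, 0, 1], [0, 0, -0.04, 0, 0, 0, 1], [-0.0405, 0.009, 0, 0, 0, 0, 1], [-0.0405, 0.009, 0, 0, 0, 0, 1], [-0.0405, 0.009, 0, 0, 0, 0, 1], [-0.0405, 0.009, 0, 0, 0, 0, 1]]}}

```text
time_s: 35.27
ee_pos: [0.6281, 0.0318, 0.1245]
eef_rot: [3.141, 0.001, 2.723]
force: [0.9, 0.4, 0.3]
grip_width: 0.0446
grip_force: 20.0
```

Emit:
{"method": "play_rows", "body": {"commands": [[0, 0, 0, 0, 0, 6.7, 1], [0, 0, 0, 0, 0, 6.7, 1], [0, 0, 0, 0, 0, 6.7, 1], [0, 0, 0, 0, 0, 6.7, 1], [0, 0, 0, 0, 0, 6.7, 1], [0, 0, 0, 0, 0, 6.7, 1], [0, 0, 0, 0, 0, 6.7, 1], [0, 0, 0, 0, 0, 6.7, 1], [0, 0, 0, 0, 0, 6.7, 1], [0, 0, 0, 0, 0, 6.7, 1], [0, 0, 0, 0, 0, 6.7, 1], [0, 0, 0, 0, 0, 6.8, 1], [0, 0, 0, 0, 0, 0, 1], [0, 0, 0, 0, 0, 0, 1]]}}

```text
time_s: 36.43
ee_pos: [0.6263, 0.0322, 0.1239]
eef_rot: [-3.141, 0.0, 1.322]
force: [-0.1, 0.4, -1.1]
grip_width: 0.0446
grip_force: 20.0
```

```bash
python3 - <<'E'
from h import *
im,m=snap('wrist','w9.png'); o=ctrl.get_obs(); print(o['time_s'],o['ee_pos'],o['eef_rot'],o['grip_width'],o['grip_force'])
cv2.imwrite('pics/w9.png',cv2.resize(im,(800,600)))
import pickle; pickle.dump(m,open('m9.pkl','wb'))
E
```

```text
36.4833 [0.62632549 0.03227761 0.12401656] [-3.14134592e+00  8.40721923e-05  1.32237253e+00] 0.04446151614699617 20.000108778476715
```

View pics/w9.png

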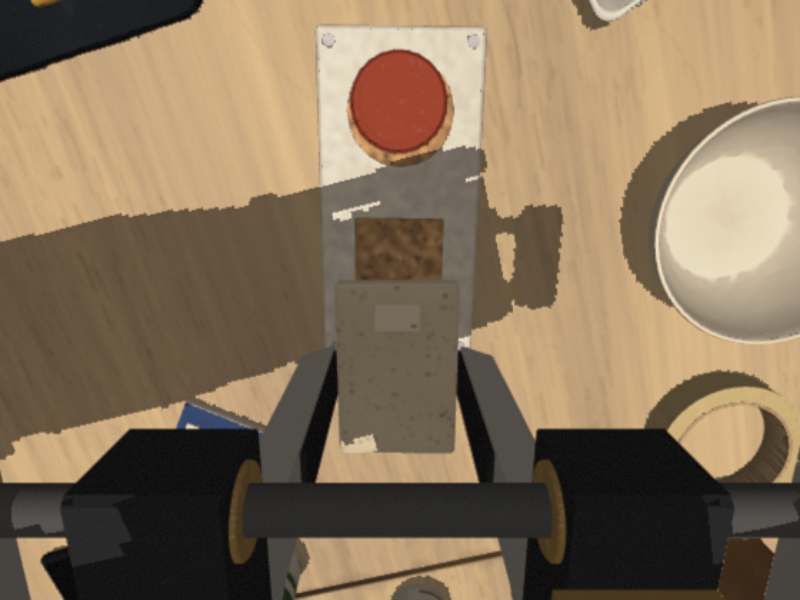

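The red jar sits centred on its pad, and the cream tile (336–460, top 282, bottom 452) is held straight over the oblong pad (edge at v=218, 355–443). Lowering.

Emit:
{"method": "play_rows", "body": {"commands": [[-0.0005, 0.0005, 0.03, 0, 0, 0, 1], [0, 0, 0.04, 0, 0, 0, 1], [0, 0, 0.03, 0, 0, 0, 1], [0, 0, 0.02, 0, 0, 0, 1], [0, 0, 0.01, 0, 0, 0, 1], [0, 0, 0.004, 0, 0, 0, 1], [0, 0, 0, 0, 0, 0, 1], [0, 0, 0, 0, 0, 0, 1], [0, 0, 0, 0, 0, 0, 1], [0, 0, 0, 0, 0, 0, 1]]}}

```text
time_s: 37.32
ee_pos: [0.6275, 0.0317, -0.0085]
eef_rot: [3.14, -0.0, 1.318]
force: [-0.5, -1.1, -0.1]
grip_width: 0.0444
grip_force: 20.0
```

Emit:
{"method": "play_rows", "body": {"commands": [[0, -0.0005, 0.001, 0, 0, 0, 1], [0, 0, 0.001, 0, 0, 0, 1], [0, 0, 0, 0, 0, 0, 1], [0, 0, 0, 0, 0, 0, 1], [0, 0, 0, 0, 0, 0, 1]]}}

```text
time_s: 37.73
ee_pos: [0.6263, 0.0318, -0.0118]
eef_rot: [3.142, -0.0, 1.318]
force: [0.4, 0.3, 0.0]
grip_width: 0.0445
grip_force: 20.0
```

Emit:
{"method": "play_rows", "body": {"commands": [[0, 0, 0, 0, 0, 0, -1], [0, 0, 0, 0, 0, 0, -1], [0, 0, 0, 0, 0, 0, -1], [0, 0, 0, 0, 0, 0, -1], [0, 0, 0, 0, 0, 0, -1], [0, 0, 0, 0, 0, 0, -1], [0, 0, 0, 0, 0, 0, -1], [0, 0, -0.025, 0, 0, 0, -1], [0, 0, -0.035, 0, 0, 0, -1], [0, 0, -0.035, 0, 0, 0, -1], [0, 0, -0.035, 0, 0, 0, -1], [0.013, -0.029, -0.025, 0, 0, 0, -1], [0.013, -0.029, -0.025, 0, 0, 0, -1], [0.013, -0.029, -0.025, 0, 0, 0, -1], [0.013, -0.029, -0.025, 0, 0, 0, -1], [0.013, -0.029, -0.025, 0, 0, 0, -1], [0.013, -0.029, -0.025, 0, 0, 0, -1]]}}

```text
time_s: 39.15
ee_pos: [0.4758, 0.1515, 0.2694]
eef_rot: [3.141, -0.0, 1.318]
force: [-0.6, 1.2, 0.0]
grip_width: 0.0942
grip_force: 0.0
```

Emit:
{"method": "play_rows", "body": {"commands": [[0, 0, 0, 0, 0, -7, -1], [0, 0, 0, 0, 0, -7, -1], [0, 0, 0, 0, 0, -7, -1], [0, 0, 0, 0, 0, -7, -1], [0, 0, 0, 0, 0, -7, -1], [0, 0, 0, 0, 0, -7, -1], [0, 0, 0, 0, 0, -7, -1], [0, 0, 0, 0, 0, -7, -1], [0, 0, 0, 0, 0, -7, -1], [0, 0, 0, 0, 0, -7, -1], [0, 0, 0, 0, 0, -7, -1], [0, 0, 0, 0, 0, -7, -1], [0, 0, 0, 0, 0, -7, -1], [0.04, 0, 0, 0, 0, 0, -1], [0.04, 0, 0, 0, 0, 0, -1], [0.04, 0, 0, 0, 0, 0, -1], [0, 0, 0, 0, 0, 0, -1], [0, 0, 0, 0, 0, 0, -1]]}}

```text
time_s: 40.65
ee_pos: [0.3598, 0.1792, 0.269]
eef_rot: [3.14, 0.002, 2.908]
force: [-0.1, 1.0, 0.2]
grip_width: 0.0941
grip_force: 0.0
```

```bash
python3 - <<'E'
from h import *
t,_=snap('top','t9.png'); s,_=snap('scene','s9.png')
im,m=snap('wrist','w10.png'); o=ctrl.get_obs(); print(o['time_s'],o['ee_pos'],o['eef_rot'])
a=cv2.resize(t[150:300,120:430],(620,300),interpolation=cv2.INTER_CUBIC); b=np.zeros((300,800,3),np.uint8); b[:,:620]=a
c=np.hstack([cv2.resize(im[:420],(400,300)),cv2.resize(s[140:350,140:420],(400,300),interpolation=cv2.INTER_CUBIC)])
cv2.imwrite('pics/fin.png',np.vstack([b,c]))
E
```

```text
40.8 [0.36132759 0.17864493 0.26812249] [-3.14147970e+00  1.71293632e-05  2.90586624e+00]
```

View pics/fin.png

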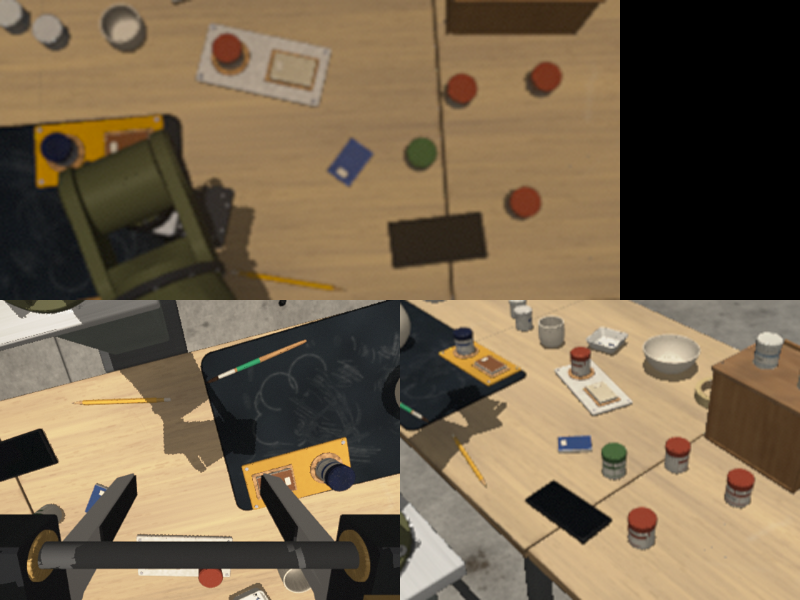

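The picture shows both jars upright on the round pads and both tiles flat and aligned inside the oblong pads: cream at (292,70) and brown at (272,482). The bystanders haven't moved and the robot is clear of everything, so I'm handing in.

```bash
python3 -c "
from station import ctrl
print(ctrl.hand_in())"
```

```text
the job is handed in; nothing more can be done
None
```

I made up both glazing kits and handed the job in at about 41 s: the closing pictures show both jars upright on the round pads and both tiles flat, coloured side up and straight on the oblong pads, with the green-lidded jar, blue tile, cup and phone where they were.

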